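# Change the wax pot on the finishing bench

## Robot

A 6-joint arm with a two-finger parallel gripper is mounted at the origin on the work surface. World frame = base frame: x ahead of the robot, y to its left, z up, the work surface at z = 0. Lengths are in m, angles in rad, forces in N, time in s.
With the tool pointing down it reaches from about 0.3 to 0.775 m from the base axis. Payload 14.6 kg.
Tool frame: the origin (TCP) lies at the very end of the fingers, on their centre line; the grasp point (between the pads) lies 19 mm behind it; z points along the fingers, y is the line along which they close (so a half turn about z gives the same grasp; the last joint's range is limited). The gripper opens to 94 mm and grips with 3 to 60 N. Pads are 16 mm wide; open, the fingers measure 119 mm over their backs; the gripper's body (75 mm by 177 mm) begins 78 mm behind the grasp point.
Start: joints at [-1.17, 0.3, 1.521, -0, 1.321, -0.067], TCP at [0.248, -0.491, 0.205] pointing down, gripper open.
Joint ranges: [-3.03, 3.03], [-0.79, 2.21], [0.23, 2.52], [-1.04, 4.18], [0, 3.07], [-2.55, 2.55]. Speed limits (rad/s): [2.22, 2.22, 2.57, 3.14, 3.14, 3.14].

## Interface

Orientations are given as [roll, pitch, yaw] about the fixed x, y, z axes, in that order (R = Rz(yaw) Ry(pitch) Rx(roll)).
In Python, from station import ctrl gives the robot as it stands.
- The arm moves only by the tool move_arm, never from a script. Its argument "increments" is a list of rows, each a list of 7 numbers: the opening, from 0 (shut) to 1 (fully open), then the shift along the tool's x, y, z in units of 50 mm (1.0 is 50 mm), then the turn, a rotation vector about the tool's x, y, z in rad. In form: [[claw, tx, ty, tz, rx, ry, rz], ...]. A call has 1 to 20 rows; each row shifts and turns the commanded pose from where the row before left it, along the tool's axes as they then stand; what a row does not reach is not made up. A row lasts 1/10 s, in which the tool goes at most 50 mm and 8.59 degrees, less where a joint would pass 70% of its speed; a pose out of reach is approached as far as the arm can. A call is refused whole if a number of a shift passes 1 or a number of a turn 0.15, either way. A call with a gripper value outside its range is refused whole. The fingers move at their own pace and stop on an object; "force" is the grip in N (left out, the last holds). Time passes only in rows, so rows that do not move let the fingers close. It gives the time, the measured TCP pose, the force, the opening and the grip force at its end, in the units of the state.
- ctrl.get_obs(): the state, without advancing time (a new reading comes with each control period).
- ctrl.camera(name): name is "side" or "top" or "wrist"; returns a dict with "color" (420x560x3 uint8, blue, green, red), "K" (3x3 intrinsics, pixels), "pose" (4x4, takes a point from camera to world coordinates); the wrist camera has in their place "tool_from_camera" (4x4, takes a point from camera to tool coordinates, whose origin is the TCP and whose axes are the flange's). Camera axes: x right, y down, z forward; pixel columns grow to the right and rows downward; lengths in m; the calibration is good to about 2 mm. A picture is of the moment at which its call begins: read the wrist's pose just before it. There is no depth.
- ctrl.hand_in(): hands the job in; it is judged then, once.
Trained networks look in a picture, given as the dict that the camera call returned (one of the last four; its "shot" number tells which), for a name from the list of things; names that differ only in an ending like _2 or _b are one class to them, and where a whole thing is asked for, a point or a joint stands for the part that bears it (a point fixed in the world has none). Each returns a list of dicts, best first, with "conf" (0 to 1); they miss things now and then, are a little off and sometimes report something else, mostly with a low value. They report only what shows in the picture. A call takes as long as a camera call. They do not tell look-alikes from the thing itself.
- ctrl.cut_out(name, picture): "mask" (420x560 bool, what is visible of it) and "centre" ([row, column] in pixels, amid what is visible of it).
The state is a dict: "time_s": time; "qpos": joint angles; "joint_vel": joint speeds; "tau": joint torques, N m; "ee_pos": TCP position; "eef_rot": TCP orientation; "force": force on the tool from outside, world axes, zero at the start; "moment": the same for the moment, N m; "grip_width": finger opening in m; "grip_force": force on a finger pad.
Only numpy, scipy, OpenCV 4.12 (cv2) and the standard library are available. Lean on these libraries where they do the work, as an engineer would, in place of code of your own. Each camera call takes 0.05 s, during which the arm holds its last target. There are 200 camera calls.

## Task

Change the wax pot: first lift both tall tins (red and blue) out of the wooden till and stand them on the cork mat, and only then take the orange-lidded pot from between their places. The empty pot in the green stand goes into the grey tray and the lidded pot goes into the green stand, seated flat in its recess; last of all stand each tin back upright exactly where it stood in the till. Keep all tins and pots upright and do not shift the chisel or the file.

Things in the scene. Friction and masses are not known exactly. Their poses are not given: they have to be found in the camera images.
- red_tin: Tall red round tin of oil, loose, 0.25 kg or so: body 54 mm diameter and 104 mm high with straight sides, on top a red screw cap 30 mm diameter up to 115 mm. Origin: centre of its underside, z up. At the start it stands in the till, about 66 mm (centre to centre) to one side of the lidded pot; which side varies. It must come back to the place where it stands at the start.
- blue_tin: Tall blue round tin, of the same size and shape as the red one (54 mm diameter, 104 mm straight body, blue cap up to 115 mm), loose. Origin: centre of its underside. At the start it stands in the till on the other side of the lidded pot. It must come back to the place where it stands at the start.
- full_pot: Full wax pot: short aluminium cylinder with an orange lid (yellow dot on it), 52 mm diameter, 60 mm high, about 0.15 kg, loose. Origin: centre of its underside, z up. At the start it stands in the middle of the till with about 12 mm to each tin and 10 mm to each long wall, too tight for fingers until the tins are gone.
- empty_pot: Empty wax pot: open aluminium cup without a lid, 52 mm outer diameter, 60 mm high, 3 mm wall, about 0.08 kg, loose. Origin: centre of its underside, z up. At the start it stands in the recess of the green stand.
- till: Fixed open box of pale wood, 88 mm (its x) by 224 mm (its y) outside, walls 8 mm thick and 48 mm high, inner floor 8 mm above the origin. Origin: centre of its underside. The two tins and the lidded pot stand in a row along its y, centred in x.
- mat: Fixed brown cork mat on the bench, 110 mm (its x) by 200 mm (its y), 4 mm thick: the side area, where both tins stand for the time being. Origin: centre of its underside, so its top is at 4 mm.
- stand: Fixed round green stand, 90 mm outer diameter, 16 mm high, with a round recess 64 mm in diameter whose floor is 5 mm above the origin. Origin: centre of its underside.
- tray: Fixed shallow grey square tray, 116 mm by 116 mm outside, walls 5 mm thick and 20 mm high, floor about 5 mm above the origin. Origin: centre of its underside. It takes the empty pot.
- chisel: Chisel with red handle lying flat on the bench between the stations (bystander, leave it): about 160 mm long, 24 mm wide, 22 mm high. Origin on its underside in the handle, 5 mm from the blade end of the handle; x points along the blade.
- file: Small file with black handle lying flat on the bench (bystander, leave it): about 170 mm long, 24 mm wide, 22 mm high. Origin and x axis as with the chisel.
Things that resemble listed ones, but are neither listed nor needed, are in the scene too. Of the things shaped like the red_tin, the red one is meant.

How it is judged:
By the outcome, as a careful person would: the job done as asked, in the order asked, and still so for the second after the job is handed in, with the robot touching nothing.
It also fails if it takes over 122 s, if anything falls off the work surface, if the arm or the gripper's body presses on something with over 40 N, if the wrist force passes 120 N, or if a joint passes its speed limit or range.

## Working session

There is one attempt and no reset: what is moved stays moved. The work goes in short steps, Python scripts to look and compute and a tool call to move; the robot and the scene stay as the last step left them, time stands still between calls to the robot, and variables do not carry over. Pictures are saved under pics/ and viewed, at most 14 in all, crops included, and the job is handed in when it is done.

Besides the shell and the picture viewer there is one more tool, called after "Call:" as name(argument=value, ...) on one line, values as JSON. move_arm: Moves the arm, as the interface text tells. Its arguments: {"type":"object","properties":{"increments":{"type":"array","items":{"type":"array","items":{"type":"number"}}},"force":{"type":"number"}},"required":["increments"]}

```bash
ls; mkdir -p pics
python3 - <<'E'
from station import ctrl
import cv2
o=ctrl.get_obs();print({k:(v if not hasattr(v,'round') else v) for k,v in o.items()})
for n in("top","side"):
    p=ctrl.camera(n);cv2.imwrite(f"pics/{n}0.png",p["color"])
    print(n,p["K"],p["pose"])
    for t in["red_tin","blue_tin","full_pot","empty_pot","till","mat","stand","tray","chisel","file"]:
        print(t,[(round(float(d["conf"]),2),[int(x) for x in d["centre"]]) for d in ctrl.cut_out(t,p)])
E
```

```text
pics
{'time_s': 0.0, 'qpos': array([-1.16959771e+00,  3.00463487e-01,  1.52162213e+00,  4.82080023e-06,
        1.32067692e+00, -6.65882454e-02]), 'joint_vel': array([-0.0007929 , -0.00082346,  0.00046242,  0.00182613, -0.00085553,
       -0.00056621]), 'tau': array([-1.50591990e-03, -5.31821108e+01, -3.52735233e+01,  7.07901525e-02,
        2.45206797e-02, -3.68955239e-05]), 'ee_pos': array([ 0.24789865, -0.49065766,  0.20487314]), 'eef_rot': array([-3.14042567e+00, -8.25019327e-05,  4.67785620e-01]), 'force': array([-0.56929309, -0.78566563, -0.37081703]), 'moment': array([-0.02694696,  0.00209008,  0.00611828]), 'grip_force': 0.0, 'grip_width': 0.09403637031530432}
top [[413.41175113   0.         280.41220227]
 [  0.         413.41175113 209.39043151]
 [  0.           0.           1.        ]] [[-0.00650675 -0.99204009  0.12575418  0.4566417 ]
 [-0.99989598  0.00483572 -0.01358871  0.01135039]
 [ 0.01287243 -0.12582951 -0.99196836  1.12227496]
 [ 0.          0.          0.          1.        ]]
red_tin [(0.96, [195, 307]), (0.79, [155, 347]), (0.58, [136, 310])]
blue_tin [(0.97, [
[... 305 characters left out ...]
 207.13850848]
 [  0.           0.           1.        ]] [[-0.97077389 -0.1872203   0.15015528  0.45737585]
 [-0.23998264  0.76384112 -0.5991286   0.56675302]
 [-0.00252575 -0.61765306 -0.78644664  0.77104884]
 [ 0.          0.          0.          1.        ]]
red_tin [(0.97, [170, 273]), (0.85, [159, 209]), (0.85, [193, 202]), (0.67, [139, 240])]
blue_tin [(0.97, [211, 246])]
full_pot [(0.73, [196, 261])]
empty_pot [(0.67, [221, 333]), (0.59, [192, 259]), (0.55, [359, 321])]
till [(0.63, [220, 259])]
mat [(0.57, [135, 352])]
stand [(0.71, [240, 329])]
tray [(0.83, [355, 323])]
chisel [(0.69, [282, 329]), (0.62, [168, 271]), (0.42, [221, 257])]
file [(0.57, [178, 354]), (0.29, [195, 262])]
```

View pics/top0.png

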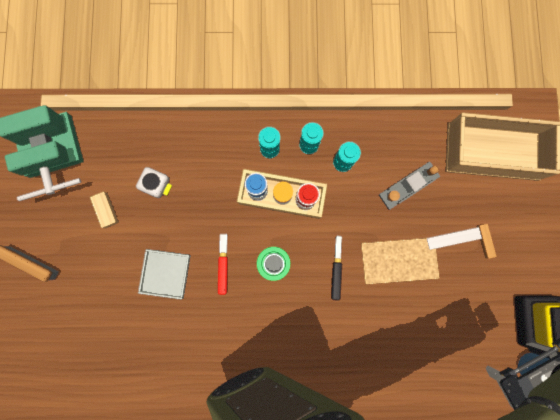

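View pics/side0.png

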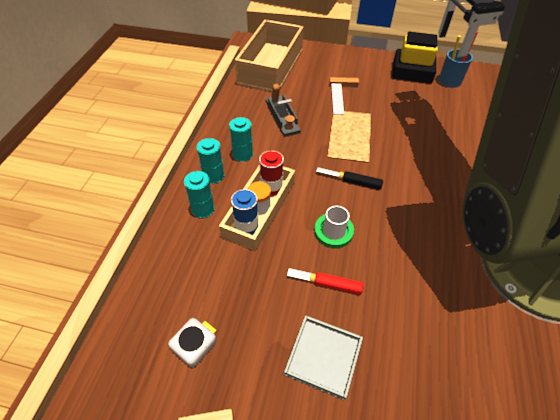

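The till at (195,283) holds the blue tin (185,255), the orange-lidded pot (193,282) and the red tin (195,307). The three teal tins at (137,270), (136,312) and (155,347) are decoys. The stand with the empty pot is at (263,274), the tray at (275,164) and the mat at (260,400), with a saw blade over the mat's upper right corner. The chisel is at (266,222) and the file at (270,337).

```bash
cat > h.py <<'E'
from station import ctrl
import cv2, numpy as np
from scipy.optimize import minimize
from scipy.spatial.transform import Rotation as R
def pose(p,o=None):
    if "pose" in p: return p["pose"]
    T=np.eye(4);T[:3,:3]=R.from_euler("xyz",o["eef_rot"]).as_matrix();T[:3,3]=o["ee_pos"]
    return T@p["tool_from_camera"]
def proj(P,K,T):
    c=(np.asarray(P)-T[:3,3])@T[:3,:3]; q=c@K.T; return q[:,:2]/q[:,2:]
def ground(px,K,T,z): # px=(col,row)
    d=T[:3,:3]@np.linalg.solve(K,[px[0],px[1],1]); s=(z-T[2,3])/d[2]; return (T[:3,3]+s*d)[:2]
A=np.linspace(0,2*np.pi,40,endpoint=False)
def circ(r,z): return np.c_[r*np.cos(A),r*np.sin(A),0*A+z]
def box(a,b,z0,z1): return np.array([[i*a/2,j*b/2,k] for i in(-1,1) for j in(-1,1) for k in(z0,z1)])
MOD=dict(till=box(.088,.224,0,.048),mat=box(.11,.2,0,.004),tray=box(.116,.116,0,.02),stand=np.r_[circ(.045,0),circ(.045,.016)])
def place(P,v):
    c,s=np.cos(v[2]),np.sin(v[2]); return P@np.array([[c,s,0],[-s,c,0],[0,0,1]])+[v[0],v[1],0]
def fit(P,views,v0):
    def cost(v):
        t=0
        for m,K,T in views:
            im=np.zeros(m.shape,np.uint8)
            h=cv2.convexHull((proj(place(P,v),K,T)*16).astype(np.int32))
            cv2.fillConvexPoly(im,h,1,shift=4); im=im>0
            t+=1-(im&m).sum()/max(1,(im|m).sum())
        return t
    s=np.array([[0,0,0],[.01,0,0],[0,.01,0],[0,0,.15]])+np.array(v0)
    r=minimize(cost,v0,method="Nelder-Mead",options=dict(initial_simplex=s,xatol=1e-4,fatol=1e-4))
    return r.x,r.fun
def hullmask(m):
    im=np.zeros(m.shape,np.uint8);ys,xs=np.nonzero(m)
    cv2.fillConvexPoly(im,cv2.convexHull(np.c_[xs,ys].astype(np.int32)),1);return im>0
E
python3 - <<'E'
from h import *
ps={n:ctrl.camera(n) for n in("top","side")}
pk={"red_tin":([195,307],[170,273]),"blue_tin":([185,255],[211,246]),"till":([206,283],[220,259]),"mat":([260,397],[135,352]),"stand":([254,267],[240,329]),"tray":([275,166],[355,323])}
out={}
for t in["till","mat","stand","tray"]:
    vs=[]
    for n,i in(("top",0),("side",1)):
        ds=ctrl.cut_out(t,ps[n]);d=min(ds,key=lambda d:np.abs(np.array(d["centre"])-pk[t][i]).sum()) if ds else None
        if d is None: print("miss",t,n);continue
        m=d["mask"]; vs.append((hullmask(m),ps[n]["K"],ps[n]["pose"]))
    c=np.argwhere(vs[0][0]).mean(0); g=ground(c[::-1],vs[0][1],vs[0][2],.01)
    for k,V in(("both",vs),("top",vs[:1]),("side",vs[1:])):
        b=min((fit(MOD[t],V,[*g,y]) for y in(-.3,0,.3)),key=lambda r:r[1]); print(t,k,b[0].round(4),round(b[1],3))
# cap/lid tops by colour
for n in ps:
    p=ps[n];hsv=cv2.cvtColor(p["color"],cv2.COLOR_BGR2HSV)
    for t in("red_tin","blue_tin","full_pot","empty_pot"):
        for d in ctrl.cut_out(t,p)[:2]:
            m=d["mask"].astype(np.uint8);x,y,w,h=cv2.boundingRect(m)
            z={"full_pot":.068,"empty_pot":.065}.get(t,.112)
            print(n,t,round(float(d["conf"]),2),(x,y,w,h),ground((x+w/2,y+h/2),p["K"],p["pose"],z).round(3))
p=ps["top"];cv2.imwrite("pics/c1.png",cv2.resize(p["color"][160:300,130:450],(800,350),interpolation=cv2.INTER_CUBIC))
E
```

```text
till both [ 0.6376 -0.0071 -0.1869] 0.072
till top [ 0.6367 -0.0074 -0.1872] 0.016
till side [ 0.6387 -0.0048 -0.1878] 0.042
mat both [ 0.4585 -0.3236  0.0537] 0.129
mat top [ 0.458  -0.3253  0.0729] 0.037
mat side [ 0.461  -0.3224  0.079 ] 0.066
stand both [ 0.4538  0.0174 -0.3174] 0.193
stand top [0.453  0.0157 0.3797] 0.034
stand side [0.4547 0.0182 0.0675] 0.145
tray both [ 0.4274  0.3051 -0.1516] 0.08
tray top [ 0.4271  0.3045 -0.1429] 0.015
tray side [ 0.4297  0.3062 -0.1457] 0.028
top red_tin 0.89 (259, 127, 21, 31) [0.754 0.024]
top red_tin 0.76 (333, 141, 28, 31) [ 0.718 -0.17 ]
top blue_tin 0.84 (245, 173, 23, 28) [0.641 0.056]
top full_pot 0.67 (272, 181, 21, 25) [ 0.632 -0.009]
top full_pot 0.3 (297, 184, 22, 25) [ 0.624 -0.075]
top empty_pot 0.82 (264, 254, 21, 21) [0.45  0.013]
side red_tin 0.92 (260, 152, 23, 45) [ 0.611 -0.023]
side red_tin 0.9 (184, 172, 30, 46) [0.746 0.071]
side blue_tin 0.78 (231, 189, 28, 47) [0.638 0.092]
side full_pot 0.6 (249, 183, 21, 32) [0.629 0.016]
side empty_pot 0.91 (323, 206, 26, 34) [0.452 0.039]
```

View pics/c1.png

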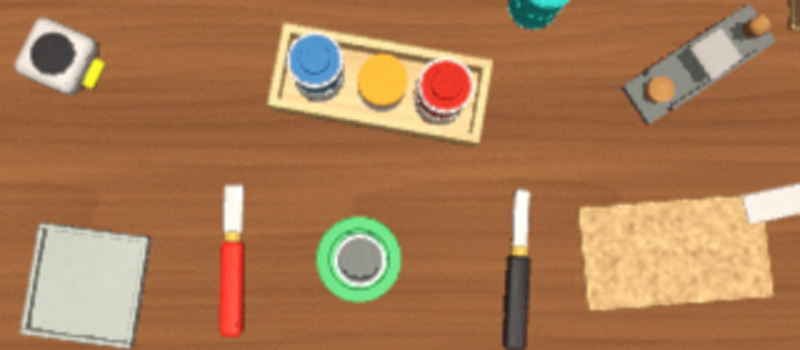

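The crop confirms it: the till holds blue on the left at (315,65), the orange lid at (382,82) and red at (445,88). The chosen red tin is the one in the till, and the teal ones outside it are decoys. The fits agree with the 66 mm spacing.

```bash
cat >> h.py <<'E'
def plan(pts,start=None,n_min=1):
    """pts: list of (x,y,z,yaw or None). prints turn rows then shift rows"""
    o=ctrl.get_obs(); p=np.array(o["ee_pos"]);Rm=R.from_euler("xyz",o["eef_rot"])
    print("t",round(o["time_s"],2),p.round(4),"rot",o["eef_rot"].round(4),"q6",o["qpos"][5].round(2))
    for x,y,z,yaw in pts:
        if yaw is not None:
            G=R.from_euler("xyz",[np.pi,0,yaw]); rv=(Rm.inv()*G).as_rotvec(); n=max(1,int(np.ceil(np.abs(rv).max()/.145)))
            print(" turn",n,"x",(rv/n).round(3)); Rm=G
        d=Rm.inv().apply(np.array([x,y,z])-p)/.05; n=max(n_min,int(np.ceil(np.linalg.norm(d)/.8))); print(" shift",n,"x",(d/n).round(3)); p=np.array([x,y,z])
E
python3 - <<'E'
from h import *
w=ctrl.camera("wrist");print(w["tool_from_camera"].round(3),w["K"].round(0))
plan([(.6,-.02,.28,1.384)])
E
```

```text
[[-0.    -0.966 -0.258  0.074]
 [ 1.    -0.    -0.     0.   ]
 [ 0.    -0.258  0.966 -0.179]
 [ 0.     0.     0.     1.   ]] [[306.   0. 286.]
 [  0. 306. 217.]
 [  0.   0.   1.]]
t 2.05 [ 0.248  -0.4909  0.2055] rot [3.1415 0.     0.4678] q6 -0.07
 turn 7 x [ 0.     0.    -0.131]
 shift 15 x [ 0.704  0.345 -0.099]
```

Call:
move_arm(increments=[[1,0,0,-0.2,0,0,-0.131],[1,0,0,-0.2,0,0,-0.131],[1,0,0,-0.2,0,0,-0.131],[1,0,0,-0.2,0,0,-0.131],[1,0,0,-0.2,0,0,-0.131],[1,0,0,-0.2,0,0,-0.131],[1,0,0,-0.2,0,0,-0.131]])

```text
time_s: 2.75
ee_pos: [0.248, -0.4909, 0.2759]
eef_rot: [3.142, -0.0, 1.39]
force: [-0.4, 0.2, 0.5]
grip_width: 0.0943
grip_force: 0.0
```

Call:
move_arm(increments=[[1,0.704,0.345,0,0,0,0],[1,0.704,0.345,0,0,0,0],[1,0.704,0.345,0,0,0,0],[1,0.704,0.345,0,0,0,0],[1,0.704,0.345,0,0,0,0],[1,0.704,0.345,0,0,0,0],[1,0.704,0.345,0,0,0,0],[1,0.704,0.345,0,0,0,0],[1,0.704,0.345,0,0,0,0],[1,0.704,0.345,0,0,0,0],[1,0.704,0.345,0,0,0,0],[1,0.704,0.345,0,0,0,0],[1,0.704,0.345,0,0,0,0],[1,0.704,0.345,0,0,0,0],[1,0.704,0.345,0,0,0,0],[1,0,0,0,0,0,0],[1,0,0,0,0,0,0]])

```text
time_s: 4.45
ee_pos: [0.5999, -0.0195, 0.275]
eef_rot: [-3.141, 0.0, 1.386]
force: [0.2, -0.0, 0.4]
grip_width: 0.0941
grip_force: 0.0
```

Run:
```python
from h import *
o=ctrl.get_obs();w=ctrl.camera("wrist");T=pose(w,o);K=w["K"]
print(o["ee_pos"].round(4),o["eef_rot"].round(3))
cv2.imwrite("pics/w1.png",w["color"])
for t in("red_tin","blue_tin","full_pot"):
    for d in ctrl.cut_out(t,w)[:3]:
        m=d["mask"].astype(np.uint8);x,y,ww,h=cv2.boundingRect(m); print(t,round(float(d["conf"]),2),(x,y,ww,h))
for nm,c,z in(("blue",(.649,.058),.123),("pot",(.637,-.007),.068),("red",(.625,-.072),.123)): print(nm,proj([[*c,z]],K,T).round(0))
```

```text
[ 0.5999 -0.0195  0.275 ] [-3.141  0.     1.386]
red_tin 0.8 (379, 109, 78, 51)
red_tin 0.79 (290, 201, 48, 63)
red_tin 0.67 (389, 254, 43, 47)
blue_tin 0.65 (294, 98, 51, 52)
full_pot 0.64 (293, 159, 42, 44)
blue [[319. 124.]]
pot [[313. 180.]]
red [[316. 244.]]
```

View pics/w1.png

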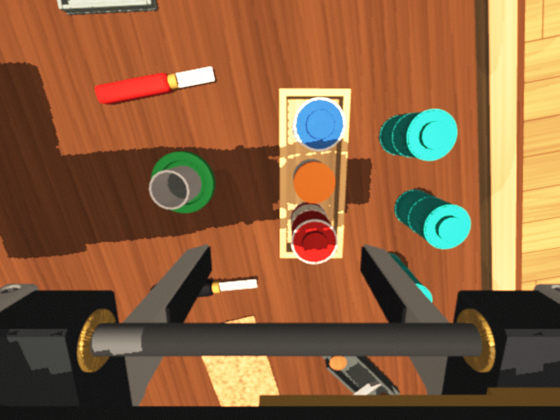

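The wrist view shows blue at (320,124), the lid at (314,181) and red at (315,241), all within about 3 px of what I predicted.

Run:
```python
from h import *
o=ctrl.get_obs();w=ctrl.camera("wrist");T=pose(w,o);K=w["K"]
hsv=cv2.cvtColor(w["color"],cv2.COLOR_BGR2HSV);H,S,V=[hsv[...,i].astype(int) for i in range(3)]
for n,m,z in(("blue",(abs(H-107)<12)&(S>120)&(V>120),.112),("red",((H<4)|(H>175))&(S>150)&(V>70),.112),("lid",(H>4)&(H<16)&(S>190)&(V>120),.068)):
    m=m.astype(np.uint8);m[:, :285]=0;m[:,350:]=0;m[:90]=0;m[270:]=0
    k,L,st,c=cv2.connectedComponentsWithStats(m);i=1+st[1:,4].argmax();x,y,ww,h=st[i,:4]
    cont=cv2.findContours((L==i).astype(np.uint8),0,1)[0][0];(cx,cy),r=cv2.minEnclosingCircle(cont)
    print(n,(x,y,ww,h),"circ",round(cx,1),round(cy,1),round(r,1),ground((cx,cy),K,T,z).round(4), "bottomfit",ground((x+ww/2,y+h-ww/2),K,T,z).round(4))
plan([(.625,-.072,.2,1.384),(.625,-.072,.078,None)])
```

```text
blue (np.int32(296), np.int32(99), np.int32(46), np.int32(48)) circ 318.5 122.4 24.0 [0.6497 0.058 ] bottomfit [0.6499 0.0563]
red (np.int32(294), np.int32(221), np.int32(42), np.int32(39)) circ 314.3 239.9 20.8 [ 0.6235 -0.0725] bottomfit [ 0.6245 -0.0715]
lid (np.int32(294), np.int32(161), np.int32(42), np.int32(42)) circ 313.8 181.3 21.2 [ 0.6372 -0.0108] bottomfit [ 0.6385 -0.0119]
t 4.7 [ 0.5996 -0.0208  0.2758] rot [3.1411 0.     1.3835] q6 0.09
 turn 1 x [ 0.  0. -0.]
 shift 3 x [-0.304  0.23   0.505]
 shift 4 x [ 0.   -0.    0.61]
```

Call:
move_arm(increments=[[1,-0.304,0.23,0.5,0,0,0],[1,-0.304,0.23,0.5,0,0,0],[1,-0.304,0.23,0.5,0,0,0],[1,0,0,0.6,0,0,0],[1,0,0,0.6,0,0,0],[1,0,0,0.6,0,0,0],[1,0,0,0.6,0,0,0],[1,0,0,0,0,0,0],[1,0,0,0,0,0,0],[1,0,0,0,0,0,0]])

```text
time_s: 5.7
ee_pos: [0.6263, -0.0715, 0.0826]
eef_rot: [3.139, -0.0, 1.384]
force: [0.3, 0.5, 0.6]
grip_width: 0.0939
grip_force: 0.0
```

Run:
```python
from h import *
plan([(.6245,-.072,.078,1.384)])
```

```text
t 5.7 [ 0.6263 -0.0715  0.0826] rot [ 3.1387 -0.      1.3844] q6 0.01
 turn 1 x [ 0.003 -0.     0.   ]
 shift 1 x [-0.017 -0.032  0.093]
```

Call:
move_arm(increments=[[1,0,-0.02,0.08,0,0,0],[0.4,0,0,0,0,0,0],[0.4,0,0,0,0,0,0],[0.4,0,0,0,0,0,0],[0.4,0,0,0,0,0,0],[0.4,0,0,0,0,0,0],[0.4,0,0,0,0,0,0],[0.4,0,0,0,0,0,0]], force=20)

```text
time_s: 6.5
ee_pos: [0.6244, -0.0709, 0.0765]
eef_rot: [-3.142, 0.0, 1.385]
force: [-0.7, 0.5, 0.1]
grip_width: 0.0534
grip_force: 20.0
```

Call:
move_arm(increments=[[0.4,0,0,-0.2,0,0,0],[0.4,0,0,-0.4,0,0,0],[0.4,0,0,-0.5,0,0,0],[0.4,0,0,-0.5,0,0,0],[0.4,0,0,-0.4,0,0,0],[0.4,0,0,0,0,0,0],[0.4,0,0,0,0,0,0]])

```text
time_s: 7.2
ee_pos: [0.6242, -0.0708, 0.1759]
eef_rot: [-3.141, 0.0, 1.385]
force: [0.3, -0.1, -4.0]
grip_width: 0.0537
grip_force: 20.0
```

Run:
```python
from h import *
plan([(.445,-.355,.1785,1.384)])
print(ctrl.get_obs()["grip_width"])
```

```text
t 7.2 [ 0.6242 -0.0708  0.1759] rot [-3.1412  0.      1.3848] q6 0.01
 turn 1 x [-0.     0.     0.001]
 shift 9 x [-0.694 -0.274 -0.006]
0.05371687717664948
```

Call:
move_arm(increments=[[0.4,-0.3,-0.12,0,0,0,0],[0.4,-0.6,-0.237,0,0,0,0],[0.4,-0.694,-0.274,0,0,0,0],[0.4,-0.694,-0.274,0,0,0,0],[0.4,-0.694,-0.274,0,0,0,0],[0.4,-0.694,-0.274,0,0,0,0],[0.4,-0.694,-0.274,0,0,0,0],[0.4,-0.694,-0.274,0,0,0,0],[0.4,-0.6,-0.237,0,0,0,0],[0.4,-0.578,-0.228,0,0,0,0],[0.4,0,0,0.3,0,0,0],[0.4,0,0,0.5,0,0,0],[0.4,0,0,0.6,0,0,0],[0.4,0,0,0.4,0,0,0],[0.4,0,0,0.2,0,0,0],[0.4,0,0,0,0,0,0],[0.4,0,0,0,0,0,0]])

```text
time_s: 8.9
ee_pos: [0.4455, -0.3551, 0.0771]
eef_rot: [3.141, 0.0, 1.385]
force: [-0.2, 0.2, -2.4]
grip_width: 0.0534
grip_force: 20.0
```

Call:
move_arm(increments=[[0.4,0,0,0.04,0,0,0],[0.4,0,0,0,0,0,0],[0.4,0,0,0,0,0,0]])

```text
time_s: 9.2
ee_pos: [0.4457, -0.3549, 0.0749]
eef_rot: [3.141, 0.0, 1.385]
force: [0.6, -0.0, -3.0]
grip_width: 0.0536
grip_force: 20.0
```

Call:
move_arm(increments=[[0.4,0,0,0.02,0,0,0],[0.4,0,0,0,0,0,0],[0.4,0,0,0,0,0,0]])

```text
time_s: 9.5
ee_pos: [0.4455, -0.3548, 0.0735]
eef_rot: [3.142, 0.0, 1.385]
force: [-0.2, -0.7, -3.7]
grip_width: 0.0535
grip_force: 20.0
```

Call:
move_arm(increments=[[0.4,0,0,0.02,0,0,0],[0.4,0,0,0,0,0,0],[0.4,0,0,0,0,0,0]])

```text
time_s: 9.8
ee_pos: [0.4456, -0.3548, 0.0725]
eef_rot: [3.141, 0.0, 1.385]
force: [0.1, -0.3, -2.1]
grip_width: 0.0537
grip_force: 20.0
```

Call:
move_arm(increments=[[0.4,0,0,0.02,0,0,0],[0.4,0,0,0,0,0,0],[0.4,0,0,0,0,0,0]])

```text
time_s: 10.1
ee_pos: [0.4456, -0.3549, 0.0724]
eef_rot: [3.141, 0.0, 1.385]
force: [-3.1, 2.8, 8.3]
grip_width: 0.0536
grip_force: 20.0
```

Call:
move_arm(increments=[[0.4,0,0,-0.01,0,0,0],[0.95,0,0,0,0,0,0],[0.95,0,0,0,0,0,0],[0.95,0,0,0,0,0,0],[0.95,0,0,0,0,0,0],[0.95,0,0,-0.4,0,0,0],[0.95,0,0,-0.8,0,0,0],[0.95,0,0,-0.8,0,0,0],[0.95,0,0,-0.6,0,0,0],[0.95,0,0,0,0,0,0],[0.95,0,0,0,0,0,0]])

```text
time_s: 11.2
ee_pos: [0.4455, -0.3548, 0.2019]
eef_rot: [3.141, 0.0, 1.385]
force: [0.1, -0.6, -1.5]
grip_width: 0.0895
grip_force: 0.0
```

Run:
```python
from h import *
plan([(.6497,.0575,.2,1.384),(.6497,.0575,.077,None)])
p=ctrl.camera("side");cv2.imwrite("pics/s1.png",p["color"])
```

```text
t 11.2 [ 0.4455 -0.3548  0.2019] rot [3.1412e+00 2.0000e-04 1.3848e+00] q6 -0.55
 turn 1 x [0.    0.    0.001]
 shift 12 x [0.738 0.207 0.003]
 shift 4 x [ 0.    -0.     0.615]
```

View pics/s1.png

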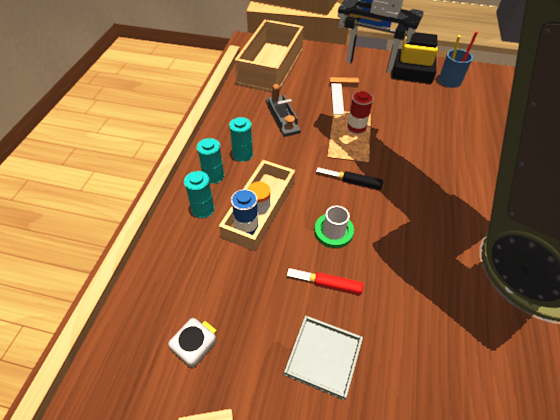

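The red tin stands upright on the mat at (358,115). The blue tin and the pot are still in the till. Next is blue.

Call:
move_arm(increments=[[0.95,0.738,0.207,0,0,0,0],[0.95,0.738,0.207,0,0,0,0],[0.95,0.738,0.207,0,0,0,0],[0.95,0.738,0.207,0,0,0,0],[0.95,0.738,0.207,0,0,0,0],[0.95,0.738,0.207,0,0,0,0],[0.95,0.738,0.207,0,0,0,0],[0.95,0.738,0.207,0,0,0,0],[0.95,0.738,0.207,0,0,0,0],[0.95,0.738,0.207,0,0,0,0],[0.95,0.738,0.207,0,0,0,0],[0.95,0.738,0.207,0,0,0,0],[0.95,0,0,0,0,0,0],[0.95,0,0,0,0,0,0]])

```text
time_s: 12.65
ee_pos: [0.649, 0.0578, 0.2]
eef_rot: [-3.139, 0.001, 1.386]
force: [0.2, -0.0, -0.2]
grip_width: 0.0893
grip_force: 0.0
```

Run:
```python
from h import *
o=ctrl.get_obs();w=ctrl.camera("wrist");T=pose(w,o);K=w["K"]
hsv=cv2.cvtColor(w["color"],cv2.COLOR_BGR2HSV);H,S,V=[hsv[...,i].astype(int) for i in range(3)]
u,v=proj([[.6497,.0575,.112]],K,T)[0].astype(int);print(u,v)
m=((abs(H-107)<14)&(S>110)&(V>60)).astype(np.uint8)
k,L,st,c=cv2.connectedComponentsWithStats(m);i=L[v,u];x,y,ww,h=st[i,:4];print((x,y,ww,h),ground((x+ww/2,y+h-ww/2),K,T,.112).round(4),ground((x+ww/2,y+h/2),K,T,.112).round(4))
plan([(.6497,.0575,.077,1.384)])
cv2.imwrite("pics/w2.png",w["color"][100:420,120:440])
```

```text
287 219
(np.int32(261), np.int32(194), np.int32(55), np.int32(52)) [0.6507 0.0582] [0.6504 0.0568]
t 12.7 [0.649  0.057  0.2005] rot [-3.1395e+00  7.0000e-04  1.3848e+00] q6 0.22
 turn 1 x [-0.002  0.001  0.001]
 shift 4 x [0.003 0.003 0.618]
```

Call:
move_arm(increments=[[0.95,0,0.02,0.6,0,0,0],[0.95,0,0,0.8,0,0,0],[0.95,0,0,0.7,0,0,0],[0.95,0,0,0.34,0,0,0],[0.95,0,0,0,0,0,0],[0.95,0,0,0,0,0,0],[0.4,0,0,0,0,0,0],[0.4,0,0,0,0,0,0],[0.4,0,0,0,0,0,0],[0.4,0,0,0,0,0,0],[0.4,0,0,0,0,0,0],[0.4,0,0,0,0,0,0],[0.4,0,0,0,0,0,0]], force=20)

```text
time_s: 14.0
ee_pos: [0.6505, 0.0572, 0.0801]
eef_rot: [3.141, -0.0, 1.385]
force: [-1.3, 0.6, 2.8]
grip_width: 0.0532
grip_force: 20.0
```

Call:
move_arm(increments=[[0.4,0,0,-0.2,0,0,0],[0.4,0,0,-0.4,0,0,0],[0.4,0,0,-0.6,0,0,0],[0.4,0,0,-0.6,0,0,0],[0.4,0,0,-0.4,0,0,0],[0.4,0,0,0,0,0,0],[0.4,0,0,0,0,0,0]])

```text
time_s: 14.7
ee_pos: [0.6502, 0.0572, 0.1892]
eef_rot: [-3.141, 0.0, 1.385]
force: [-0.4, -0.5, -4.1]
grip_width: 0.0536
grip_force: 20.0
```

Run:
```python
from h import *
plan([(.452,-.272,.187,1.384)])
```

```text
t 14.7 [0.6502 0.0572 0.1892] rot [-3.1409e+00  2.0000e-04  1.3848e+00] q6 0.22
 turn 1 x [-0.001  0.     0.001]
 shift 10 x [-0.721 -0.267  0.004]
```

Call:
move_arm(increments=[[0.4,-0.35,-0.13,0,0,0,0],[0.4,-0.65,-0.24,0,0,0,0],[0.4,-0.721,-0.267,0,0,0,0],[0.4,-0.721,-0.267,0,0,0,0],[0.4,-0.721,-0.267,0,0,0,0],[0.4,-0.721,-0.267,0,0,0,0],[0.4,-0.721,-0.267,0,0,0,0],[0.4,-0.721,-0.267,0,0,0,0],[0.4,-0.721,-0.267,0,0,0,0],[0.4,-0.65,-0.24,0,0,0,0],[0.4,-0.515,-0.19,0,0,0,0],[0.4,0,0,0.3,0,0,0],[0.4,0,0,0.6,0,0,0],[0.4,0,0,0.6,0,0,0],[0.4,0,0,0.4,0,0,0],[0.4,0,0,0.2,0,0,0],[0.4,0,0,0.14,0,0,0],[0.4,0,0,0.04,0,0,0],[0.4,0,0,0,0,0,0],[0.4,0,0,0,0,0,0]])

```text
time_s: 16.7
ee_pos: [0.4529, -0.2726, 0.0764]
eef_rot: [3.141, 0.0, 1.385]
force: [0.0, 0.5, -3.5]
grip_width: 0.0533
grip_force: 20.0
```

Call:
move_arm(increments=[[0.4,0,0,0.015,0,0,0],[0.4,0,0,0,0,0,0],[0.95,0,0,0,0,0,0],[0.95,0,0,0,0,0,0],[0.95,0,0,0,0,0,0],[0.95,0,0,0,0,0,0],[0.95,0,0,-0.4,0,0,0],[0.95,0,0,-0.8,0,0,0],[0.95,0,0,-0.8,0,0,0],[0.95,0,0,-0.6,0,0,0],[0.95,0,0,0,0,0,0]])

```text
time_s: 17.8
ee_pos: [0.4538, -0.2733, 0.2094]
eef_rot: [3.135, 0.003, 1.385]
force: [-0.0, -0.1, 0.3]
grip_width: 0.089
grip_force: 0.0
```

Run:
```python
from h import *
plan([(.453,-.03,.2,1.384)])
```

```text
t 17.8 [ 0.4538 -0.2733  0.2094] rot [3.1353e+00 2.8000e-03 1.3848e+00] q6 -0.43
 turn 1 x [0.006 0.003 0.001]
 shift 7 x [ 0.683 -0.131  0.027]
```

Call:
move_arm(increments=[[0.95,0.683,-0.131,0,0,0,0],[0.95,0.683,-0.131,0,0,0,0],[0.95,0.683,-0.131,0,0,0,0],[0.95,0.683,-0.131,0,0,0,0],[0.95,0.683,-0.131,0,0,0,0],[0.95,0.683,-0.131,0,0,0,0],[0.95,0.683,-0.131,0,0,0,0],[0.95,0,0,0,0,0,0],[0.95,0,0,0,0,0,0],[0.95,0,0,0,0,0,0]])

```text
time_s: 18.8
ee_pos: [0.4517, -0.0298, 0.2048]
eef_rot: [-3.141, 0.0, 1.384]
force: [-0.5, 0.2, -1.0]
grip_width: 0.089
grip_force: 0.0
```

Run:
```python
from h import *
o=ctrl.get_obs();w=ctrl.camera("wrist");T=pose(w,o);K=w["K"]
cv2.imwrite("pics/w3.png",w["color"])
for n,z in(("empty_pot",.065),("stand",.016),("full_pot",.068),("till",.048)):
    for d in ctrl.cut_out(n,w)[:2]:
        x,y,a,h=cv2.boundingRect(d["mask"].astype(np.uint8))
        print(n,round(float(d["conf"]),2),(x,y,a,h),"mid",ground((x+a/2,y+h/2),K,T,z).round(4),"low",ground((x+a/2,y+h-a/2),K,T,z).round(4),"hi",ground((x+a/2,y+a/2),K,T,z).round(4))
plan([(.452,.016,.032,1.384)])
```

```text
empty_pot 0.91 (254, 140, 50, 51) mid [0.4522 0.0142] low [0.4521 0.0137] hi [0.4523 0.0147]
stand 0.82 (243, 122, 76, 76) mid [0.4538 0.0157] low [0.4538 0.0157] hi [0.4538 0.0157]
full_pot 0.64 (418, 129, 72, 54) mid [ 0.6286 -0.0092] low [ 6.29e-01 -2.00e-04] hi [ 0.6282 -0.0183]
till 0.75 (389, 36, 124, 216) mid [0.6364 0.0009] low [ 0.634  -0.0493] hi [0.6387 0.0474]
t 19.05 [ 0.4517 -0.0297  0.2051] rot [-3.1414  0.      1.3838] q6 0.04
 turn 1 x [-0.  0. -0.]
 shift 5 x [ 0.18  -0.033  0.692]
```

View pics/w3.png

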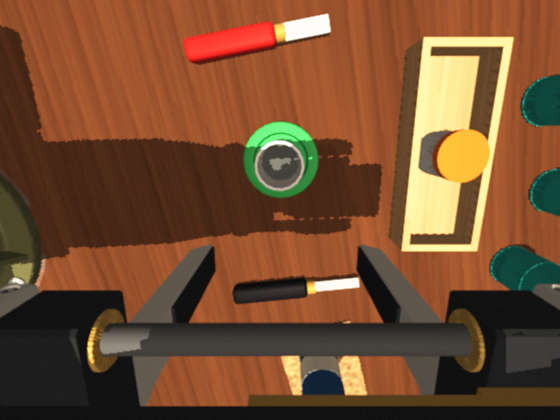

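The picture shows the stand at (281,160), the empty pot at (279,165) and the till empty except for the lidded pot at (462,156).

Call:
move_arm(increments=[[0.95,0.29,-0.05,0.2,0,0,0],[0.95,0.29,-0.05,0.4,0,0,0],[0.95,0.29,-0.05,0.6,0,0,0],[0.95,0,0,0.8,0,0,0],[0.95,0,0,0.8,0,0,0],[0.95,0,0,0.42,0,0,0],[0.95,0,0,0.2,0,0,0],[0.95,0,0,0,0,0,0],[0.95,0,0,0,0,0,0],[0.35,0,0,0,0,0,0],[0.35,0,0,0,0,0,0],[0.35,0,0,0,0,0,0],[0.35,0,0,0,0,0,0],[0.35,0,0,0,0,0,0],[0.35,0,0,0,0,0,0],[0.35,0,0,0,0,0,0]], force=15)

```text
time_s: 20.65
ee_pos: [0.4525, 0.0151, 0.0343]
eef_rot: [3.141, -0.0, 1.385]
force: [-0.8, -0.6, 3.4]
grip_width: 0.0527
grip_force: 15.0
```

Call:
move_arm(increments=[[0.35,0,0,-0.2,0,0,0],[0.35,0,0,-0.4,0,0,0],[0.35,0,0,-0.6,0,0,0],[0.35,0,0,-0.4,0,0,0],[0.35,0,0,0,0,0,0],[0.35,0,0,0,0,0,0]])

```text
time_s: 21.25
ee_pos: [0.4523, 0.0151, 0.1141]
eef_rot: [3.141, -0.0, 1.385]
force: [-0.7, -0.5, -0.6]
grip_width: 0.0526
grip_force: 15.0
```

Run:
```python
from h import *
plan([(.4275,.305,.114,1.384)])
```

```text
t 21.25 [0.4523 0.0151 0.1141] rot [ 3.1413e+00 -1.0000e-04  1.3848e+00] q6 0.14
 turn 1 x [ 0.    -0.     0.001]
 shift 8 x [ 0.701 -0.196  0.   ]
```

Call:
move_arm(increments=[[0.35,0.35,-0.1,0,0,0,0],[0.35,0.65,-0.18,0,0,0,0],[0.35,0.701,-0.196,0,0,0,0],[0.35,0.701,-0.196,0,0,0,0],[0.35,0.701,-0.196,0,0,0,0],[0.35,0.701,-0.196,0,0,0,0],[0.35,0.701,-0.196,0,0,0,0],[0.35,0.65,-0.18,0,0,0,0],[0.35,0.45,-0.126,0,0,0,0],[0.35,0,0,0.3,0,0,0],[0.35,0,0,0.6,0,0,0],[0.35,0,0,0.4,0,0,0],[0.35,0,0,0.2,0,0,0],[0.35,0,0,0.07,0,0,0],[0.35,0,0,0,0,0,0],[0.35,0,0,0,0,0,0]])

```text
time_s: 22.85
ee_pos: [0.4277, 0.3051, 0.0362]
eef_rot: [3.141, -0.001, 1.385]
force: [-0.0, 1.1, -0.5]
grip_width: 0.0527
grip_force: 15.0
```

Call:
move_arm(increments=[[0.35,0,0,0.02,0,0,0],[0.35,0,0,0,0,0,0],[0.35,0,0,0,0,0,0]])

```text
time_s: 23.15
ee_pos: [0.4274, 0.305, 0.0349]
eef_rot: [3.141, -0.0, 1.385]
force: [0.6, -0.3, -1.2]
grip_width: 0.0524
grip_force: 15.0
```

Call:
move_arm(increments=[[0.35,0,0,0.015,0,0,0],[0.35,0,0,0,0,0,0],[0.35,0,0,0,0,0,0]])

```text
time_s: 23.45
ee_pos: [0.4275, 0.305, 0.0343]
eef_rot: [3.141, -0.0, 1.385]
force: [-2.2, -0.9, 7.0]
grip_width: 0.0525
grip_force: 15.0
```

Call:
move_arm(increments=[[0.35,0,0,-0.01,0,0,0],[0.9,0,0,0,0,0,0],[0.9,0,0,0,0,0,0],[0.9,0,0,0,0,0,0],[0.9,0,0,0,0,0,0],[0.9,0,0,-0.3,0,0,0],[0.9,0,0,-0.7,0,0,0],[0.9,0,0,-0.8,0,0,0],[0.9,0,0,-0.8,0,0,0],[0.9,0,0,-0.4,0,0,0],[0.9,0,0,0,0,0,0]])

```text
time_s: 24.55
ee_pos: [0.4283, 0.3056, 0.1873]
eef_rot: [3.138, -0.003, 1.385]
force: [0.2, -0.2, -0.9]
grip_width: 0.0847
grip_force: 0.0
```

Call:
move_arm(increments=[[0.95,0,0,0,0,0,-0.142],[0.95,0,0,0,0,0,-0.143],[0.95,0,0,0,0,0,-0.143],[0.95,0,0,0,0,0,-0.143],[0.95,0,0,0,0,0,-0.143],[0.95,0,0,0,0,0,-0.143],[0.95,0,0,0,0,0,-0.143],[0.95,0,0,0,0,0,-0.143],[0.95,0,0,0,0,0,-0.143],[0.95,0,0,0,0,0,-0.143],[0.95,0,0,0,0,0,-0.142],[0.95,0,0,0,0,0,0],[0.95,0,0,0,0,0,0]])

```text
time_s: 25.85
ee_pos: [0.4271, 0.3048, 0.1835]
eef_rot: [-3.141, -0.001, 2.951]
force: [-0.6, -0.8, 0.4]
grip_width: 0.0887
grip_force: 0.0
```

Run:
```python
from h import *
plan([(.637,-.008,.19,2.955)])
p=ctrl.camera("side");cv2.imwrite("pics/s2.png",p["color"])
```

```text
t 25.85 [0.4271 0.3048 0.1835] rot [-3.1407e+00 -1.0000e-03  2.9515e+00] q6 -0.83
 turn 1 x [-0.001 -0.001 -0.004]
 shift 10 x [-0.529 -0.537 -0.013]
```

View pics/s2.png

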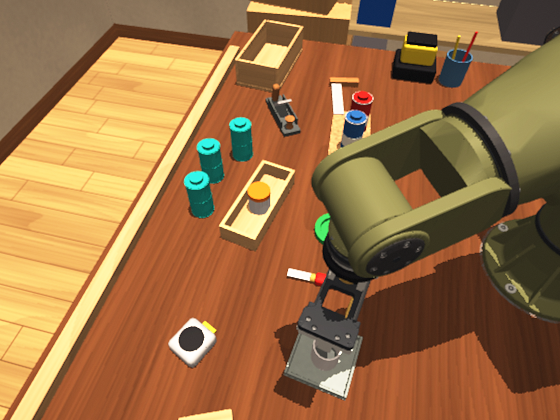

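The empty pot stands in the tray at (326,345), both tins are on the mat and the till holds only the lidded pot.

Call:
move_arm(increments=[[0.95,-0.529,-0.537,0,0,0,0],[0.95,-0.529,-0.537,0,0,0,0],[0.95,-0.529,-0.537,0,0,0,0],[0.95,-0.529,-0.537,0,0,0,0],[0.95,-0.529,-0.537,0,0,0,0],[0.95,-0.529,-0.537,0,0,0,0],[0.95,-0.529,-0.537,0,0,0,0],[0.95,-0.529,-0.537,0,0,0,0],[0.95,-0.529,-0.537,0,0,0,0],[0.95,-0.529,-0.537,0,0,0,0],[0.95,0,0,0,0,0,0],[0.95,0,0,0,0,0,0],[0.95,0,0,0,0,0,0]])

```text
time_s: 27.2
ee_pos: [0.6373, -0.0069, 0.1843]
eef_rot: [3.141, -0.0, 2.955]
force: [0.3, -0.3, -0.1]
grip_width: 0.0892
grip_force: 0.0
```

Run:
```python
from h import *
o=ctrl.get_obs();w=ctrl.camera("wrist");T=pose(w,o);K=w["K"]
print(o["eef_rot"])
hsv=cv2.cvtColor(w["color"],cv2.COLOR_BGR2HSV);H,S,V=[hsv[...,i].astype(int) for i in range(3)]
u,v=proj([[.638,-.008,.068]],K,T)[0].astype(int)
m=((H>4)&(H<27)&(S>190)&(V>90)).astype(np.uint8)
k,L,st,c=cv2.connectedComponentsWithStats(m);i=L[v,u];x,y,a,h=st[i,:4];print((u,v),(x,y,a,h),ground((x+a/2,y+h/2),K,T,.068).round(4),ground((x+a/2,y+h-a/2),K,T,.068).round(4))
plan([(.638,-.008,.037,2.955)])
cv2.imwrite("pics/w4.png",w["color"])
```

```text
[ 3.14146139e+00 -4.62850893e-04  2.95526274e+00]
(np.int64(285), np.int64(214)) (np.int32(257), np.int32(203), np.int32(52), np.int32(37)) [ 0.6448 -0.012 ] [ 0.6371 -0.0105]
t 27.25 [ 0.6373 -0.0068  0.1845] rot [ 3.1415e+00 -1.0000e-04  2.9559e+00] q6 -1.45
 turn 1 x [ 0.    -0.     0.001]
 shift 4 x [-0.005 -0.005  0.737]
```

View pics/w4.png

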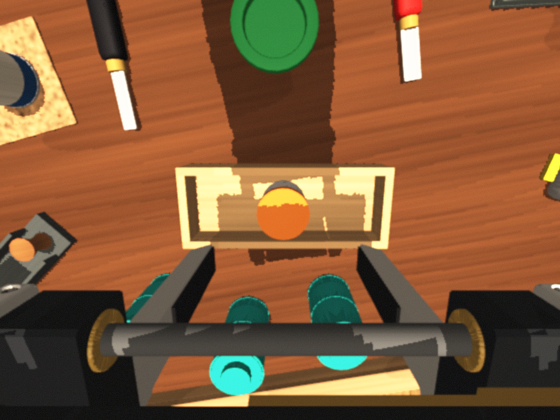

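The lid is at (283,214), centred between the fingers, and there is free room along the till on both sides of it.

Call:
move_arm(increments=[[0.95,0,-0.04,0.5,0,0,0],[0.95,0,0,0.8,0,0,0],[0.95,0,0,0.8,0,0,0],[0.95,0,0,0.6,0,0,0],[0.95,0,0,0.24,0,0,0],[0.95,0,0,0,0,0,0],[0.95,0,0,0,0,0,0],[0.35,0,0,0,0,0,0],[0.35,0,0,0,0,0,0],[0.35,0,0,0,0,0,0],[0.35,0,0,0,0,0,0],[0.35,0,0,0,0,0,0],[0.35,0,0,0,0,0,0],[0.35,0,0,0,0,0,0]], force=18)

```text
time_s: 28.65
ee_pos: [0.6373, -0.0098, 0.0376]
eef_rot: [-3.142, 0.0, 2.956]
force: [-0.7, 0.8, 2.9]
grip_width: 0.0517
grip_force: 18.0
```

Call:
move_arm(increments=[[0.35,0,0,-0.2,0,0,0],[0.35,0,0,-0.4,0,0,0],[0.35,0,0,-0.6,0,0,0],[0.35,0,0,-0.4,0,0,0],[0.35,0,0,0,0,0,0],[0.35,0,0,0,0,0,0],[0.35,0,0,0,0,0,0]])

```text
time_s: 29.35
ee_pos: [0.6366, -0.0097, 0.1159]
eef_rot: [-3.141, -0.002, 2.956]
force: [-0.4, 0.2, -1.7]
grip_width: 0.0518
grip_force: 18.0
```

Run:
```python
from h import *
plan([(.4538,.0157,.118,2.955)])
```

```text
t 29.35 [ 0.6366 -0.0097  0.1159] rot [-3.1414e+00 -2.4000e-03  2.9557e+00] q6 -1.46
 turn 1 x [-0.    -0.002  0.001]
 shift 5 x [ 0.737 -0.036 -0.009]
```

Call:
move_arm(increments=[[0.35,0.4,-0.02,0,0,0,0],[0.35,0.7,-0.034,0,0,0,0],[0.35,0.737,-0.036,0,0,0,0],[0.35,0.737,-0.036,0,0,0,0],[0.35,0.7,-0.034,0,0,0,0],[0.35,0.411,-0.02,0,0,0,0],[0.35,0,0,0.2,0,0,0],[0.35,0,0,0.5,0,0,0],[0.35,0,0,0.5,0,0,0],[0.35,0,0,0.2,0,0,0],[0.35,0,0,0,0,0,0],[0.35,0,0,0,0,0,0]])

```text
time_s: 30.55
ee_pos: [0.455, 0.0154, 0.0478]
eef_rot: [3.142, 0.0, 2.956]
force: [-0.3, 0.4, -2.6]
grip_width: 0.0514
grip_force: 18.0
```

Run:
```python
from h import *
plan([(.4538,.0157,.0345,2.955)])
o=ctrl.get_obs();w=ctrl.camera("wrist");T=pose(w,o);K=w["K"]
for n in("stand","full_pot"):
    for d in ctrl.cut_out(n,w)[:1]:
        print(n,cv2.boundingRect(d["mask"].astype(np.uint8)))
print(proj(circ(.045,.016)+[.4538,.0157,0],K,T).round(0)[::10])
cv2.imwrite("pics/w5.png",w["color"][100:340,130:450])
```

```text
t 30.55 [0.455  0.0154 0.0478] rot [3.1416e+00 1.0000e-04 2.9558e+00] q6 -1.43
 turn 1 x [0.    0.    0.001]
 shift 1 x [0.024 0.002 0.265]
stand (226, 176, 121, 72)
full_pot (237, 209, 98, 115)
[[298. 295.]
 [348. 230.]
 [275. 180.]
 [227. 251.]]
```

View pics/w5.png

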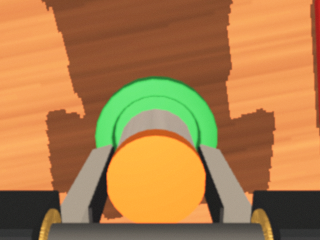

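The stand's outline matches the prediction and the pot hangs centred over the recess at (157,130). I'll lower it.

Call:
move_arm(increments=[[0.35,0.015,0,0.1,0,0,0],[0.35,0,0,0.1,0,0,0],[0.35,0,0,0.03,0,0,0],[0.35,0,0,0,0,0,0],[0.35,0,0,0,0,0,0]])

```text
time_s: 31.2
ee_pos: [0.4539, 0.0156, 0.036]
eef_rot: [3.142, -0.0, 2.956]
force: [-0.1, 0.2, -2.5]
grip_width: 0.0519
grip_force: 18.0
```

Call:
move_arm(increments=[[0.35,0,0,0.015,0,0,0],[0.35,0,0,0,0,0,0],[0.35,0,0,0,0,0,0]])

```text
time_s: 31.5
ee_pos: [0.4538, 0.0156, 0.0352]
eef_rot: [3.142, 0.0, 2.956]
force: [0.3, -0.4, -2.5]
grip_width: 0.052
grip_force: 18.0
```

Call:
move_arm(increments=[[0.35,0,0,0.015,0,0,0],[0.35,0,0,0,0,0,0],[0.35,0,0,0,0,0,0]])

```text
time_s: 31.8
ee_pos: [0.4539, 0.0156, 0.0345]
eef_rot: [3.142, 0.0, 2.956]
force: [0.5, -0.0, 0.4]
grip_width: 0.0521
grip_force: 18.0
```

Call:
move_arm(increments=[[0.35,0,0,0.005,0,0,0],[0.9,0,0,0,0,0,0],[0.9,0,0,0,0,0,0],[0.9,0,0,0,0,0,0],[0.9,0,0,0,0,0,0],[0.9,0,0,-0.3,0,0,0],[0.9,0,0,-0.7,0,0,0],[0.9,0,0,-0.8,0,0,0],[0.9,0,0,-0.8,0,0,0],[0.9,0,0,-0.7,0,0,0],[0.9,0,0,0,0,0,0]])

```text
time_s: 32.9
ee_pos: [0.4555, 0.0155, 0.2035]
eef_rot: [3.141, 0.007, 2.956]
force: [0.1, -0.1, -0.4]
grip_width: 0.0843
grip_force: 0.0
```

Call:
move_arm(increments=[[0.95,0,0,0,0,0,0.143],[0.95,0,0,0,0,0,0.143],[0.95,0,0,0,0,0,0.143],[0.95,0,0,0,0,0,0.143],[0.95,0,0,0,0,0,0.143],[0.95,0,0,0,0,0,0.143],[0.95,0,0,0,0,0,0.143],[0.95,0,0,0,0,0,0.143],[0.95,0,0,0,0,0,0.143],[0.95,0,0,0,0,0,0.143],[0.95,0,0,0,0,0,0.141],[0.95,0,0,0,0,0,0],[0.95,0,0,0,0,0,0]])

```text
time_s: 34.2
ee_pos: [0.4536, 0.0156, 0.1986]
eef_rot: [-3.141, 0.0, 1.389]
force: [0.4, -0.1, 0.3]
grip_width: 0.0893
grip_force: 0.0
```

Run:
```python
from h import *
plan([(.4529,-.2726,.2,1.3845)])
```

```text
t 34.2 [0.4536 0.0156 0.1986] rot [-3.1408e+00  1.0000e-04  1.3890e+00] q6 0.14
 turn 1 x [-0.001  0.     0.005]
 shift 8 x [-0.708  0.132 -0.003]
```

Call:
move_arm(increments=[[0.95,-0.708,0.132,0,0,0,0],[0.95,-0.708,0.132,0,0,0,0],[0.95,-0.708,0.132,0,0,0,0],[0.95,-0.708,0.132,0,0,0,0],[0.95,-0.708,0.132,0,0,0,0],[0.95,-0.708,0.132,0,0,0,0],[0.95,-0.708,0.132,0,0,0,0],[0.95,-0.708,0.132,0,0,0,0],[0.95,0,0,0,0,0,0],[0.95,0,0,0,0,0,0],[0.95,0,0,0,0,0,0],[0.95,0,0,0,0,0,0]])

```text
time_s: 35.4
ee_pos: [0.4535, -0.2716, 0.1993]
eef_rot: [3.141, -0.0, 1.387]
force: [-0.5, -0.0, 0.5]
grip_width: 0.0893
grip_force: 0.0
```

Run:
```python
from h import *
plan([(.4529,-.2726,.0762,1.3845)])
for n in("side",):
    p=ctrl.camera(n);cv2.imwrite("pics/s3.png",p["color"])
```

```text
t 35.4 [ 0.4535 -0.2716  0.1993] rot [ 3.1415 -0.      1.3869] q6 -0.43
 turn 1 x [ 0.    -0.     0.002]
 shift 4 x [-0.005 -0.002  0.615]
```

View pics/s3.png

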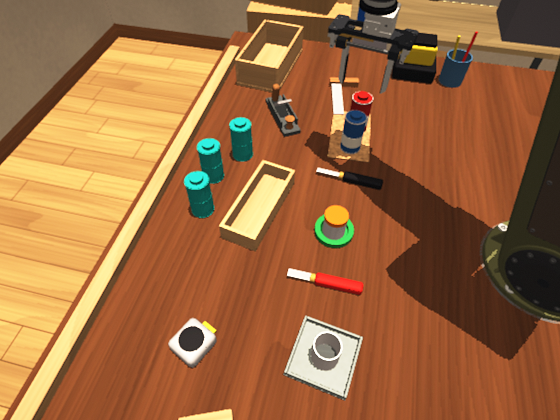

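The full pot is seated in the stand at (336,222), the empty pot is in the tray at (327,350) and both tins stand on the mat. I'll regrip blue.

Call:
move_arm(increments=[[0.95,-0.02,-0.008,0.5,0,0,0.002],[0.95,0,0,0.8,0,0,0],[0.95,0,0,0.7,0,0,0],[0.95,0,0,0.46,0,0,0],[0.95,0,0,0,0,0,0],[0.95,0,0,0,0,0,0],[0.4,0,0,0,0,0,0],[0.4,0,0,0,0,0,0],[0.4,0,0,0,0,0,0],[0.4,0,0,0,0,0,0],[0.4,0,0,0,0,0,0],[0.4,0,0,0,0,0,0],[0.4,0,0,0,0,0,0]], force=20)

```text
time_s: 36.75
ee_pos: [0.4529, -0.2735, 0.0764]
eef_rot: [3.141, 0.0, 1.383]
force: [0.6, 0.4, 3.6]
grip_width: 0.0534
grip_force: 20.0
```

Call:
move_arm(increments=[[0.4,0,0,-0.2,0,0,0],[0.4,0,0,-0.5,0,0,0],[0.4,0,0,-0.7,0,0,0],[0.4,0,0,-0.6,0,0,0],[0.4,0,0,-0.3,0,0,0],[0.4,0,0,0,0,0,0],[0.4,0,0,0,0,0,0]])

```text
time_s: 37.45
ee_pos: [0.4524, -0.2732, 0.1906]
eef_rot: [-3.141, -0.0, 1.383]
force: [-0.6, -0.4, -3.8]
grip_width: 0.0534
grip_force: 20.0
```

Run:
```python
from h import *
plan([(.6504,.0572,.191,1.3845)])
```

```text
t 37.45 [ 0.4524 -0.2732  0.1906] rot [-3.1407e+00 -3.0000e-04  1.3828e+00] q6 -0.42
 turn 1 x [-0.001 -0.    -0.002]
 shift 10 x [ 0.723  0.267 -0.001]
```

Call:
move_arm(increments=[[0.4,0.35,0.13,0,0,0,0],[0.4,0.65,0.24,0,0,0,0],[0.4,0.723,0.267,0,0,0,0],[0.4,0.723,0.267,0,0,0,0],[0.4,0.723,0.267,0,0,0,0],[0.4,0.723,0.267,0,0,0,0],[0.4,0.723,0.267,0,0,0,0],[0.4,0.723,0.267,0,0,0,0],[0.4,0.723,0.267,0,0,0,0],[0.4,0.65,0.24,0,0,0,0],[0.4,0.51,0.19,0,0,0,0],[0.4,0,0,0.2,0,0,0],[0.4,0,0,0.5,0,0,0],[0.4,0,0,0,0,0,0],[0.4,0,0,0,0,0,0],[0.4,0,0,0,0,0,0]])

```text
time_s: 39.05
ee_pos: [0.6516, 0.0559, 0.1571]
eef_rot: [3.141, -0.0, 1.382]
force: [0.2, -0.1, -2.4]
grip_width: 0.0534
grip_force: 20.0
```

Run:
```python
from h import *
plan([(.6504,.0567,.0804,1.3845)])
```

```text
t 39.05 [0.6516 0.0559 0.1571] rot [ 3.1407e+00 -2.0000e-04  1.3823e+00] q6 0.22
 turn 1 x [ 0.001 -0.    -0.002]
 shift 2 x [ 0.006 -0.013  0.767]
```

Correct slightly, then lower.

Call:
move_arm(increments=[[0.4,0.01,-0.02,0.4,0,0,-0.002],[0.4,0,0,0.5,0,0,0],[0.4,0,0,0.4,0,0,0],[0.4,0,0,0.15,0,0,0],[0.4,0,0,0.04,0,0,0],[0.4,0,0,0,0,0,0],[0.4,0,0,0,0,0,0],[0.4,0,0,0,0,0,0]])

```text
time_s: 39.85
ee_pos: [0.6509, 0.057, 0.0827]
eef_rot: [3.14, -0.0, 1.385]
force: [-0.2, 0.3, -2.2]
grip_width: 0.0534
grip_force: 20.0
```

Call:
move_arm(increments=[[0.4,0,0,0.015,0,0,0],[0.4,0,0,0,0,0,0],[0.4,0,0,0,0,0,0]])

```text
time_s: 40.15
ee_pos: [0.6505, 0.057, 0.081]
eef_rot: [3.142, -0.0, 1.385]
force: [-0.1, 0.4, -3.0]
grip_width: 0.0537
grip_force: 20.0
```

Call:
move_arm(increments=[[0.4,0,0,0.015,0,0,0],[0.4,0,0,0,0,0,0],[0.4,0,0,0,0,0,0]])

```text
time_s: 40.45
ee_pos: [0.6506, 0.0571, 0.0805]
eef_rot: [3.141, -0.0, 1.385]
force: [-0.7, -0.2, 1.2]
grip_width: 0.0536
grip_force: 20.0
```

Call:
move_arm(increments=[[0.4,0,0,0.01,0,0,0],[0.4,0,0,0,0,0,0],[0.4,0,0,0,0,0,0]])

```text
time_s: 40.75
ee_pos: [0.6506, 0.057, 0.0805]
eef_rot: [3.141, -0.0, 1.385]
force: [-2.6, 0.2, 5.5]
grip_width: 0.0534
grip_force: 20.0
```

Call:
move_arm(increments=[[0.4,0,0,-0.01,0,0,0],[0.95,0,0,0,0,0,0],[0.95,0,0,0,0,0,0],[0.95,0,0,0,0,0,0],[0.95,0,0,0,0,0,0],[0.95,0,0,-0.4,0,0,0],[0.95,0,0,-0.8,0,0,0],[0.95,0,0,-0.8,0,0,0],[0.95,0,0,-0.4,0,0,0],[0.95,0,0,0,0,0,0],[0.95,0,0,0,0,0,0]])

```text
time_s: 41.85
ee_pos: [0.6502, 0.057, 0.1994]
eef_rot: [-3.141, 0.0, 1.385]
force: [-0.2, 0.1, -0.3]
grip_width: 0.0894
grip_force: 0.0
```

Run:
```python
from h import *
plan([(.4456,-.3549,.2,1.3848)])
```

```text
t 41.85 [0.6502 0.057  0.1994] rot [-3.1410e+00  2.0000e-04  1.3848e+00] q6 0.22
 turn 1 x [-0.001  0.    -0.   ]
 shift 12 x [-0.738 -0.208 -0.001]
```

Call:
move_arm(increments=[[0.95,-0.738,-0.208,0,0,0,0],[0.95,-0.738,-0.208,0,0,0,0],[0.95,-0.738,-0.208,0,0,0,0],[0.95,-0.738,-0.208,0,0,0,0],[0.95,-0.738,-0.208,0,0,0,0],[0.95,-0.738,-0.208,0,0,0,0],[0.95,-0.738,-0.208,0,0,0,0],[0.95,-0.738,-0.208,0,0,0,0],[0.95,-0.738,-0.208,0,0,0,0],[0.95,-0.738,-0.208,0,0,0,0],[0.95,-0.738,-0.208,0,0,0,0],[0.95,-0.738,-0.208,0,0,0,0],[0.95,0,0,0,0,0,0],[0.95,0,0,0,0,0,0],[0.95,0,0,0,0,0,0],[0.95,0,0,0,0,0,0]])

```text
time_s: 43.45
ee_pos: [0.4464, -0.3541, 0.1998]
eef_rot: [-3.141, -0.0, 1.386]
force: [0.6, 0.1, 0.4]
grip_width: 0.0891
grip_force: 0.0
```

Run:
```python
from h import *
plan([(.4456,-.3549,.0735,1.3848)])
```

```text
t 43.45 [ 0.4464 -0.3541  0.1998] rot [-3.1411e+00 -4.0000e-04  1.3862e+00] q6 -0.55
 turn 1 x [-0.001 -0.     0.001]
 shift 4 x [-0.005 -0.003  0.632]
```

Call:
move_arm(increments=[[0.95,-0.01,-0.01,0.5,0,0,0],[0.95,0,0,0.8,0,0,0],[0.95,0,0,0.8,0,0,0],[0.95,0,0,0.4,0,0,0],[0.95,0,0,0,0,0,0],[0.95,0,0,0,0,0,0],[0.4,0,0,0,0,0,0],[0.4,0,0,0,0,0,0],[0.4,0,0,0,0,0,0],[0.4,0,0,0,0,0,0],[0.4,0,0,0,0,0,0],[0.4,0,0,0,0,0,0],[0.4,0,0,0,0,0,0]], force=20)

```text
time_s: 44.75
ee_pos: [0.4454, -0.3556, 0.0754]
eef_rot: [3.141, 0.0, 1.385]
force: [-0.7, -0.2, 3.6]
grip_width: 0.0536
grip_force: 20.0
```

Call:
move_arm(increments=[[0.4,0,0,-0.2,0,0,0],[0.4,0,0,-0.5,0,0,0],[0.4,0,0,-0.7,0,0,0],[0.4,0,0,-0.6,0,0,0],[0.4,0,0,-0.3,0,0,0],[0.4,0,0,0,0,0,0],[0.4,0,0,0,0,0,0]])

```text
time_s: 45.45
ee_pos: [0.445, -0.3552, 0.1895]
eef_rot: [-3.141, -0.001, 1.385]
force: [0.3, 0.9, -3.4]
grip_width: 0.0535
grip_force: 20.0
```

Run:
```python
from h import *
plan([(.6244,-.071,.19,1.3848)])
```

```text
t 45.45 [ 0.445  -0.3552  0.1895] rot [-3.1407e+00 -5.0000e-04  1.3848e+00] q6 -0.55
 turn 1 x [-0.001 -0.001 -0.   ]
 shift 9 x [ 0.694  0.275 -0.001]
```

Call:
move_arm(increments=[[0.4,0.35,0.139,0,0,0,0],[0.4,0.65,0.258,0,0,0,0],[0.4,0.694,0.275,0,0,0,0],[0.4,0.694,0.275,0,0,0,0],[0.4,0.694,0.275,0,0,0,0],[0.4,0.694,0.275,0,0,0,0],[0.4,0.694,0.275,0,0,0,0],[0.4,0.694,0.275,0,0,0,0],[0.4,0.65,0.257,0,0,0,0],[0.4,0.43,0.17,0,0,0,0],[0.4,0,0,0.2,0,0,0],[0.4,0,0,0.5,0,0,0],[0.4,0,0,0,0,0,0],[0.4,0,0,0,0,0,0],[0.4,0,0,0,0,0,0]])

```text
time_s: 46.95
ee_pos: [0.6248, -0.072, 0.156]
eef_rot: [3.141, 0.0, 1.384]
force: [0.6, -1.1, -2.7]
grip_width: 0.0537
grip_force: 20.0
```

Run:
```python
from h import *
plan([(.6244,-.0714,.08,1.3848)])
```

```text
t 46.95 [ 0.6248 -0.072   0.156 ] rot [3.1407 0.     1.3842] q6 0.01
 turn 1 x [ 0.001  0.    -0.001]
 shift 2 x [ 0.005 -0.005  0.76 ]
```

Call:
move_arm(increments=[[0.4,0.008,-0.008,0.4,0,0,0],[0.4,0,0,0.5,0,0,0],[0.4,0,0,0.4,0,0,0],[0.4,0,0,0.15,0,0,0],[0.4,0,0,0.04,0,0,0],[0.4,0,0,0,0,0,0],[0.4,0,0,0,0,0,0],[0.4,0,0,0,0,0,0]])

```text
time_s: 47.75
ee_pos: [0.6247, -0.0711, 0.0817]
eef_rot: [3.14, -0.0, 1.385]
force: [0.0, -0.4, -2.9]
grip_width: 0.0534
grip_force: 20.0
```

Call:
move_arm(increments=[[0.4,0,0,0.015,0,0,0],[0.4,0,0,0,0,0,0],[0.4,0,0,0,0,0,0]])

```text
time_s: 48.05
ee_pos: [0.6243, -0.0711, 0.08]
eef_rot: [3.142, -0.0, 1.385]
force: [-0.5, -0.4, -4.4]
grip_width: 0.0536
grip_force: 20.0
```

Call:
move_arm(increments=[[0.4,0,0,0.015,0,0,0],[0.4,0,0,0,0,0,0],[0.4,0,0,0,0,0,0]])

```text
time_s: 48.35
ee_pos: [0.6244, -0.071, 0.0795]
eef_rot: [3.141, -0.0, 1.385]
force: [-0.4, 1.3, 0.4]
grip_width: 0.0535
grip_force: 20.0
```

Contact. I'll release, rise and move to the pose of the first wrist picture to compare.

Call:
move_arm(increments=[[0.95,0,0,0,0,0,0],[0.95,0,0,0,0,0,0],[0.95,0,0,0,0,0,0],[0.95,0,0,0,0,0,0],[0.95,0,0,-0.4,0,0,0],[0.95,0,0,-0.8,0,0,0],[0.95,0,0,-0.8,0,0,0],[0.95,0,0,-0.4,0,0,0],[0.95,0,0,0,0,0,0]])

```text
time_s: 49.25
ee_pos: [0.6254, -0.0713, 0.2026]
eef_rot: [3.136, -0.0, 1.385]
force: [0.1, -0.1, 0.4]
grip_width: 0.089
grip_force: 0.0
```

Run:
```python
from h import *
plan([(.5997,-.020,.2755,1.3845)])
```

```text
t 49.25 [ 0.6254 -0.0713  0.2026] rot [ 3.1361e+00 -1.0000e-04  1.3848e+00] q6 0.01
 turn 1 x [ 0.005 -0.     0.   ]
 shift 3 x [ 0.304 -0.231 -0.486]
```

Call:
move_arm(increments=[[0.95,0.304,-0.225,-0.5,0,0,0],[0.95,0.304,-0.225,-0.5,0,0,0],[0.95,0.304,-0.225,-0.5,0,0,0],[0.95,0,0,0,0,0,0],[0.95,0,0,0,0,0,0],[0.95,0,0,0,0,0,0]])

```text
time_s: 49.85
ee_pos: [0.5993, -0.0205, 0.2721]
eef_rot: [-3.139, 0.0, 1.384]
force: [-0.5, -1.1, -0.1]
grip_width: 0.0892
grip_force: 0.0
```

Run:
```python
from h import *
o=ctrl.get_obs();w=ctrl.camera("wrist");T=pose(w,o);K=w["K"];print(o["ee_pos"].round(4))
hsv=cv2.cvtColor(w["color"],cv2.COLOR_BGR2HSV);H,S,V=[hsv[...,i].astype(int) for i in range(3)]
for n,m,z in(("blue",(abs(H-107)<12)&(S>120)&(V>120),.112),("red",((H<4)|(H>175))&(S>150)&(V>70),.112)):
    m=m.astype(np.uint8);m[:, :285]=0;m[:,350:]=0;m[:90]=0;m[270:]=0
    k,L,st,c=cv2.connectedComponentsWithStats(m);i=1+st[1:,4].argmax();x,y,ww,h=st[i,:4]
    cont=cv2.findContours((L==i).astype(np.uint8),0,1)[0][0];(cx,cy),r=cv2.minEnclosingCircle(cont)
    print(n,st[i,:4],ground((cx,cy),K,T,z).round(4),ground((x+ww/2,y+h-ww/2),K,T,z).round(4))
s=ctrl.camera("top")["color"];a=cv2.imread("pics/top0.png")
cv2.imwrite("pics/fin.png",np.vstack([cv2.resize(a[120:300,130:450],(510,287)),cv2.resize(s[120:300,130:450],(510,287))]))
```

```text
[ 0.5993 -0.0205  0.2721]
blue [297  98  47  49] [0.6498 0.0585] [0.6503 0.0569]
red [294 221  43  40] [ 0.6235 -0.071 ] [ 0.6242 -0.0705]
```

View pics/fin.png

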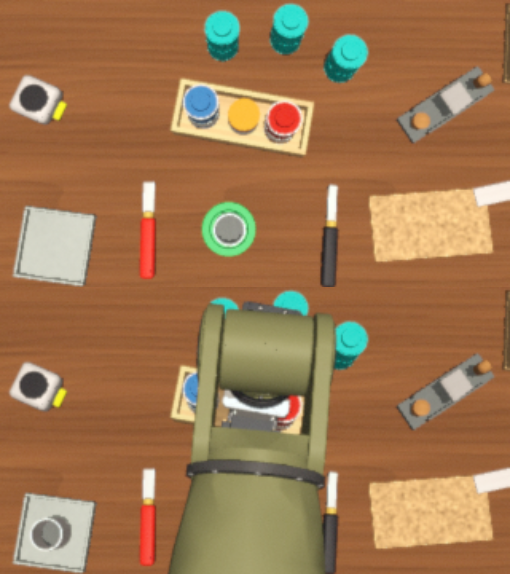

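The tins measure within about 1.5 mm of their start places. The empty pot is in the tray at (48,533), and the chisel and file have not moved.

```bash
python3 -c "
from station import ctrl
print(ctrl.hand_in())"
```

```text
the job is handed in; nothing more can be done
None
```

I handed the job in at about 50 s: the lidded pot is in the green stand, the empty pot is in the tray, and both tins are back upright in the till within about 1.5 mm of where they started; the judge's result was not shown.

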